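Turn over the bath cover and close the open port

TASK

The viscosity bath has one open port; its black cover lies upside down, knob underneath, in the steel drip tray. Turn the cover over and close the port with it: knob up, spigot in the port, and pressed down past the spring catch until the flange lies fully home and flat on the collar. The wire rack beside the tray can hold the cover on its edge while you change grip; leave the bottles and the beaker standing where they are.

Things in the scene. Friction and masses are not known exactly. Their poses are not given: they have to be found in the camera images.
- cover: Loose black cover, about 150 g, round about its z. Origin: centre of the flange's seating face; z points to the knob (down at the start, must end up). Flange 64 mm across, z 0 to 8 mm; fluted black knob 32 mm across, z 8 to 34 mm, steel disc on its end; white spigot 44 mm across, z 0 to -10 mm, its end bevelled 2.5 mm. At the start it stands on the knob's end in the tray.
- port_seat (a point): Centre of the open port, level with the top face of its collar; z up. The port is a blind hole 47 mm across and 15 mm deep in a round steel collar 86 mm across, 18 mm high, on the bath's deck. Three sprung balls in its wall stop the spigot about 6 mm above home; a push of about 12 N straight down takes it past them, and it then stays. Home: cover origin at this point.
- bath: Low white bath, fixed, 250 mm (x) by 340 mm (y), steel deck 100 mm above the bench; origin under its centre, z up. Three equal collars stand on the deck in a row along its y, at -106, 0 and +106 mm; two are closed by fixed black covers, whose knobs end 152 mm above the bench. The open one may be any of the three. Window and screen are on its +x side.
- rack: Fixed wire rack, 110 mm long in x, 62 mm wide in y; origin under its centre. A cover on edge, axis along rack x, rests on two rods along x (y = +-15 mm), its centre 42 mm above the bench. Four U-shaped 5.5 mm wire dividers at x = -24, -8, 8, 24 mm (pins at y = +-22 mm, top 28 mm; crossbar top 15 mm) make three 10.5 mm gaps, centred at x = -16, 0, 16 mm, for the flange.
- tray: Fixed steel drip tray, 170 mm square, rim 14 mm high, floor 3 mm thick; origin under its centre.
- reagent: Loose clear bottle with a blue cap, 56 mm across, 100 mm tall; origin under its centre. A bystander.
- sample: Loose amber sample bottle with an aluminium cap, 42 mm across, 95 mm tall; origin under its centre. A bystander.
- beaker: Loose glass beaker, 70 mm across, 75 mm tall; origin under its centre. A bystander.
There are look-alikes about, which are no part of the job. What is shaped like the cover but yellow is not meant.

How it is judged:
By the outcome, as a careful person would: the job done as asked, in the order asked, and still so for the second after the job is handed in, with the robot touching nothing.
It also fails if it takes over 58 s, if anything falls off the work surface, if the arm or the gripper's body presses on something with over 40 N, if the wrist force passes 120 N, or if a joint passes its speed limit or range.

ROBOT

A 6-joint arm with a two-finger parallel gripper is mounted at the origin on the work surface. World frame = base frame: x ahead of the robot, y to its left, z up, the work surface at z = 0. Lengths are in m, angles in rad, forces in N, time in s.
With the tool pointing down it reaches from about 0.4 to 0.825 m from the base axis. Payload 7 kg.
Tool frame: the origin (TCP) lies midway between the tips of the shut fingers; the grasp point (between the pads) lies 19 mm behind it; z points along the fingers, y is the line along which they close (so a half turn about z gives the same grasp; the last joint's range is limited). The gripper opens to 88 mm and grips with 3 to 60 N. Pads are 19 mm wide; open, the fingers measure 130 mm over their backs; the gripper's body (78 mm by 193 mm) begins 47 mm behind the grasp point.
Start: joints at [-1.032, 0.359, 0.012, 0, -1.224, -0.288], TCP at [0.167, -0.654, 0.227] pointing down, gripper open.
Joint ranges: [-3.07, 3.07], [-1.43, 2.12], [-1.02, 1.25], [-3.03, 1.67], [-3.05, -0], [-3.03, 3.03]. Speed limits (rad/s): [2.39, 2.39, 3.01, 3.14, 3.14, 3.14].

INTERFACE

Orientations are given as a unit quaternion [x, y, z, w].
In Python, from station import status, cams, env, search_frame, regions_of, tip_of gives the robot as it stands. The module is installed in compiled form; this text tells all that it offers.
- The arm moves only by the shell command python3 -m inch 'ROWS' [FORCE]. ROWS is JSON, a list of rows, each a list of 3 entries, a list of its own where there are three numbers: the shift along the world's x, y, z in mm, then the turn, a rotation vector about the world's x, y, z in degrees, then the opening, from 0 (shut) to 1 (fully open). In form: [[[tx, ty, tz], [wx, wy, wz], grip], ...]. A call has 1 to 20 rows; each row shifts and turns the commanded pose from where the row before left it; what a row does not reach is not made up. A row lasts 1/8 s, in which the tool goes at most 62.5 mm and 10.7 degrees, less where a joint would pass 70% of its speed; a pose out of reach is approached as far as the arm can. A call with a gripper value outside its range is refused whole. The fingers move at their own pace and stop on an object; FORCE is the grip in N (left out, the last holds). Time passes only in rows, so rows that do not move let the fingers close. It gives the time, the measured TCP pose, the force, the opening and the grip force at its end, in the units of the state.
- status.sense(): the state, without advancing time (a new reading comes with each control period).
- cams.read_camera(name): name is "scene" or "top"; returns a dict with "img" (420x560x3 uint8, red, green, blue), "intrinsics" (3x3 intrinsics, pixels), "xyz" and "attitude" of the camera in the world. Camera axes: x right, y down, z forward; pixel columns grow to the right and rows downward; lengths in m; the calibration is good to about 2 mm. A picture is of the moment at which its call begins. There is no depth.
- env.sign_off(): hands the job in; it is judged then, once.
Trained networks look in the newest picture that a camera, given by its name, has taken for a name from the list of things; names that differ only in an ending like _2 or _b are one class to them, and where a whole thing is asked for, a point or a joint stands for the part that bears it (a point fixed in the world has none). Each returns a list of dicts, best first, with "conf" (0 to 1); they miss things now and then, are a little off and sometimes report something else, mostly with a low value. They report only what shows in the picture. A call takes as long as a camera call. They do not tell look-alikes from the thing itself.
- search_frame(thing, camera): "location" ([x, y, z] in m, in the coordinates of the camera as it stood for that picture, good to about 4 mm: the middle of the surface that is visible of it).
- regions_of(thing, camera): "region" (420x560 bool, what is visible of it).
- tip_of(thing, camera): "location" ([x, y, z] in m, in the coordinates of the camera as it stood for that picture, good to about 4 mm: a listed point, or the origin of a listed thing).
The state is a dict: "t": time; "q": joint angles; "qvel": joint speeds; "joint_torque": joint torques, N m; "ee_pos": TCP position; "eef_rot": TCP orientation; "force": force on the tool from outside, world axes, zero at the start; "moment": the same for the moment, N m; "gripper_width": finger opening in m; "grasp_force": force on a finger pad.
Only numpy, scipy, OpenCV 4.12 (cv2) and the standard library are available. Lean on these libraries where they do the work, as an engineer would, in place of code of your own. Each camera call takes 0.05 s, during which the arm holds its last target. There are 200 camera calls.

## Working session

There is one attempt and no reset: what is moved stays moved. The work goes in short steps, Python scripts to look and compute and a shell command to move; the robot and the scene stay as the last step left them, time stands still between calls to the robot, and variables do not carry over. Pictures are saved under pics/ and viewed, at most 13 in all, crops included, and the job is handed in when it is done.

```bash
mkdir -p pics
cat > h.py <<'E'
import numpy as np, cv2
from scipy.spatial.transform import Rotation as R
from station import status, cams, env, search_frame, regions_of, tip_of
def cam(n):
    c=cams.read_camera(n); K=np.array(c['intrinsics']); p=np.array(c['xyz']); a=np.array(c['attitude'])
    M=R.from_quat(a).as_matrix() if a.size==4 else a.reshape(3,3)
    return dict(img=c['img'],K=K,p=p,M=M)
def w(c,l): return c['p']+c['M']@np.array(l)
def px(c,P):
    v=c['M'].T@(np.array(P)-c['p']); u=c['K']@v; return (u[:2]/u[2])
def ray(c,u,v):
    d=c['M']@np.linalg.solve(c['K'],[u,v,1.]); return d/np.linalg.norm(d)
def at_z(c,u,v,z):
    d=ray(c,u,v); return c['p']+d*(z-c['p'][2])/d[2]
def tri(c1,a,c2,b):
    A=[];B=[]
    for c,u in((c1,a),(c2,b)):
        d=ray(c,*u); P=np.eye(3)-np.outer(d,d); A.append(P);B.append(P@c['p'])
    return np.linalg.lstsq(np.vstack(A),np.hstack(B),rcond=None)[0]
E
python3 - <<'E'
from h import *
np.set_printoptions(precision=4,suppress=True)
s=status.sense(); print(s['t'],s['ee_pos'],s['eef_rot'],s['gripper_width'],s['force'])
for n in('scene','top'):
    c=cam(n); cv2.imwrite(f'pics/{n}0.png',c['img'][:,:,::-1]); print(n,c['p'],c['M'].tolist(),c['K'][0,0])
    for t in('cover','port_seat','bath','rack','tray','reagent','sample','beaker'):
        for f in(search_frame,tip_of):
            for r in f(t,n)[:4]:
                P=w(c,r['location']); print(t,f.__name__,round(r['conf'],2),P,px(c,P).round())
E
```

```text
0.0 [ 0.1674 -0.6534  0.2256] [-0.125   0.9922  0.0008 -0.0002] 0.0878879237324464 [ 0.6888  0.2877 -0.1634]
scene [1.0187 0.6342 1.1271] [[-0.83114077354672, 0.4256687168302225, -0.3577864699234332], [0.5560175046928555, 0.6443371521899728, -0.5250468253240337], [0.007039106711104914, -0.6353233647677596, -0.7722141368538147]] 546.2333166043629
cover call 0.86 [ 0.3451 -0.256   0.0385] [303. 149.]
cover call 0.63 [ 0.5171 -0.3349  0.0388] [237. 156.]
cover call 0.6 [ 0.6135 -0.4566  0.0359] [186. 145.]
cover call 0.56 [ 0.4894 -0.4608  0.0379] [223. 128.]
cover call 0.91 [ 0.5102 -0.3445  0.0389] [237. 153.]
cover call 0.74 [ 0.49   -0.4756  0.0425] [220. 124.]
cover call 0.56 [ 0.3405 -0.266   0.0374] [303. 147.]
cover call 0.53 [ 0.6136 -0.4676  0.0357] [184. 143.]
port_seat call 0.81 [0.5435 0.3778 0.1223] [407. 346.]
port_seat call 0.88 [0.5372 0.374  0.1215] [408. 343.]
bath call 0.91 [0.603  0.306  0.1043] [360. 337.]
bath call 0.68 [0.5548 0.2696 0.0049] [361. 334.]
rack call 0.95 [ 0.525  -0.1248  0.0126] [276. 212.]
rack call 0.92 [ 0.5246 -0.13   -0.0001] [275. 214.]
tray 
[... 1265 characters left out ...]
]
bath call 0.72 [0.557  0.2684 0.003 ] [158. 184.]
rack call 0.6 [ 0.5287 -0.1331  0.0148] [314. 198.]
rack call 0.28 [ 0.5105 -0.3379  0.0365] [398. 206.]
rack call 0.55 [ 0.531  -0.1334  0.0004] [314. 197.]
tray call 0.57 [ 0.5121 -0.3081  0.0029] [383. 206.]
tray call 0.24 [ 0.5109 -0.3356  0.0338] [397. 206.]
tray call 0.76 [ 0.5143 -0.314  -0.004 ] [384. 206.]
reagent call 0.88 [ 0.6991 -0.0053  0.066 ] [265. 126.]
reagent call 0.76 [ 0.7148 -0.0041  0.0004] [266. 126.]
sample call 0.74 [ 0.6752 -0.162   0.0623] [328. 137.]
sample call 0.68 [ 0.6857 -0.1714 -0.0021] [330. 139.]
beaker call 0.71 [ 0.7082 -0.3167  0.0388] [390. 127.]
beaker call 0.86 [ 0.6977 -0.3097  0.0008] [383. 135.]
```

View pics/scene0.png

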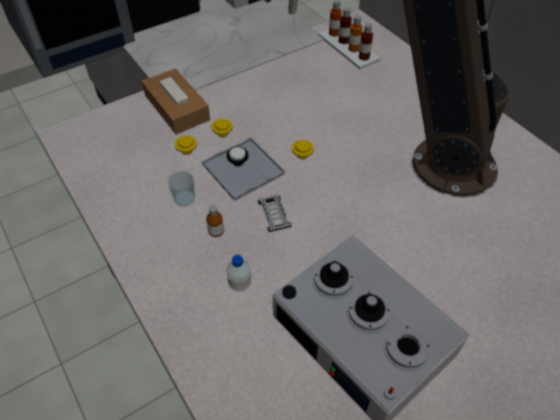

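View pics/top0.png

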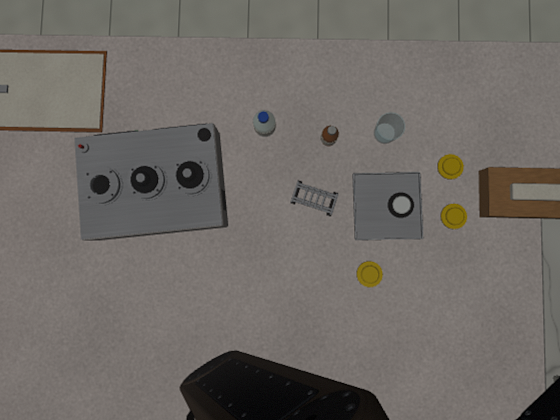

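Run:
```python
import cv2
i=cv2.imread('pics/top0.png')[160:250,280:480]; j=cv2.imread('pics/scene0.png')[120:235,180:330]
i=cv2.resize(i,(800,360),interpolation=cv2.INTER_CUBIC); cv2.imwrite('pics/c1.png',i)
cv2.imwrite('pics/c2.png',cv2.resize(j,(780,598),interpolation=cv2.INTER_CUBIC))
```

```text
(no output)
```

View pics/c1.png

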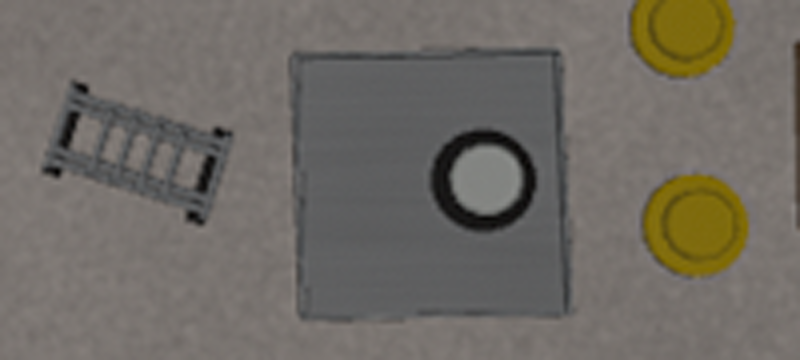

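View pics/c2.png

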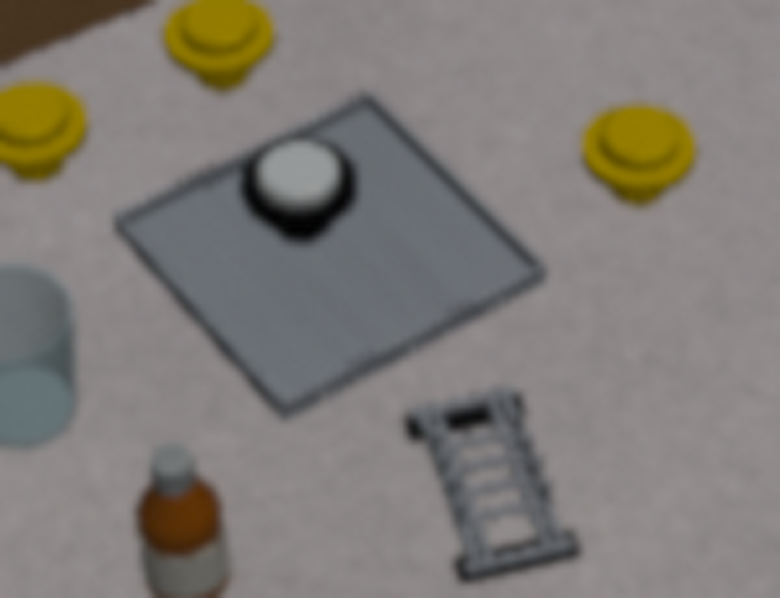

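Scene picture: the black cover with white spigot up is at scene (237,154) / top (400,205), in the tray. Things it could be confused with are the yellow covers at top (450,167), (454,216) and (369,274), and the fixed black covers on the bath at top (145,180) and (190,174). I choose (400,205); the crops confirm a black flange, a white spigot and the steel tray. The open port is at top (100,184) / scene (408,345). The rack's long axis runs mostly along y.

Run:
```python
from h import *
np.set_printoptions(precision=4,suppress=True)
def cen(m):
    y,x=np.nonzero(m); return np.array([x.mean(),y.mean()])
C={n:cam(n) for n in('scene','top')}
pix={}
for n,c in C.items():
    g=c['img'].astype(int).min(2)
    for t in('cover','rack'):
        guess={'cover':[.511,-.340,.04],'rack':[.527,-.131,.01]}[t]
        for r in regions_of(t,n):
            m=r['region']; 
            if np.linalg.norm(cen(m)-px(c,guess))<8:
                k=cen(m); print(n,t,round(r['conf'],2),k,m.sum())
                if t=='cover':
                    wm=m&(g>110); pix[n]=cen(wm); print(' white',pix[n],wm.sum(),at_z(c,*pix[n],.047), 'flange',at_z(c,*k,.037))
                else:
                    y,x=np.nonzero(m); P=np.array([at_z(c,u,v,.012)[:2] for u,v in zip(x,y)])
                    (cx,cy),(a,b),ang=cv2.minAreaRect((P*1000).astype(np.float32)); q=P-P.mean(0)
                    e,V=np.linalg.eigh(q.T@q); print(' rack',P.mean(0),cx,cy,a,b,ang,'pca',np.degrees(np.arctan2(*V[::-1,1])))
                break
    # port hole: dark pixels near guess
    u,v=px(c,[.5395,.375,.118]).astype(int); s=14
    p=c['img'][v-s:v+s,u-s:u+s].min(2); print(n,'port',u,v); 
    bw=(p<45).astype(np.uint8); 
    nn,l,st,ce=cv2.connectedComponentsWithStats(bw); i=1+st[1:,4].argmax(); k=ce[i]+[u-s,v-s]; pix['p'+n]=k
    print(' dark',k,st[i],at_z(c,*k,.118))
print('tri cover',tri(C['scene'],pix['scene'],C['top'],pix['top']),'port',tri(C['scene'],pix['pscene'],C['top'],pix['ptop']))
T={}
for i in range(4):
    for n in C:
        c=cam(n)
        for t,gs in(('cover',[.511,-.34]),('port_seat',[.54,.375]),('rack',[.527,-.131])):
            for r in tip_of(t,n):
                P=w(c,r['location'])
                if np.hypot(*(P[:2]-gs))<.04: T.setdefault((t,n),[]).append(P); break
for k,v in T.items(): print(k,len(v),np.mean(v,0),np.std(v,0))
```

```text
scene cover 0.76 [237.1534 155.7642] 352
 white [237.1128 152.4211] 133 [ 0.5124 -0.3411  0.047 ] flange [ 0.5144 -0.3386  0.037 ]
scene rack 0.73 [274.1238 211.7029] 525
 rack [ 0.5274 -0.1297] 528.8134155273438 -128.66290283203125 116.81382751464844 59.02019500732422 73.57176971435547 pca 73.97287393887558
scene port 407 344
 dark [408.0358 345.4853] [  5   7  21  18 307] [0.5398 0.3771 0.118 ]
top cover 0.55 [399.9781 204.898 ] 549
 white [401.1416 204.4155] 219 [ 0.5142 -0.3437  0.047 ] flange [ 0.5138 -0.3433  0.037 ]
top rack 0.61 [314.3138 198.1933] 631
 rack [ 0.528  -0.1333] 527.9041137695312 -132.13214111328125 108.5768814086914 60.34557342529297 73.13259887695312 pca 72.99152577468384
top port 98 184
 dark [ 99.7591 184.135 ] [  7   5  19  19 274] [0.5396 0.373  0.118 ]
tri cover [ 0.5131 -0.3427  0.0466] port [0.5391 0.3754 0.1144]
('port_seat', 'scene') 4 [0.5374 0.3748 0.1212] [0.0007 0.0016 0.0011]
('rack', 'scene') 4 [ 0.5244 -0.1311 -0.0004] [0.0015 0.0011 0.0012]
('cover', 'top') 3 [ 0.5134 -0.3459  0.0374] [0.0021 0.0002 0.0012]
('port_seat', 'top') 4 [0.5404 0.3771 0.1188] [0.0009 0.0006 0.0011]
('rack', 'top') 4 [ 0.5316 -0.1317  0.0004] [0.0025 0.001  0.0016]
('cover', 'scene') 3 [ 0.5119 -0.3442  0.036 ] [0.0003 0.0009 0.0015]
```

```bash
python3 -m inch '[[[32,29,0],[0,0,5.4],1],[[32,29,0],[0,0,5.4],1],[[32,29,0],[0,0,5.4],1],[[32,29,0],[0,0,5.4],1],[[32,29,0],[0,0,5.4],1],[[32,29,0],[0,0,5.4],1],[[32,29,0],[0,0,5.4],1],[[32,29,0],[0,0,5.4],1],[[32,29,0],[0,0,5.4],1],[[32,29,0],[0,0,5.4],1],[[30,33,0],[0,0,4.9],1],[[0,0,0],[8.6,-2.6,0],1],[[0,0,0],[8.6,-2.6,0],1],[[0,0,0],[8.6,-2.6,0],1],[[0,0,0],[8.6,-2.6,0],1],[[0,0,0],[8.6,-2.6,0],1],[[0,0,0],[0,0,0],1]]' 40
cat >> h.py <<'E'
def st():
    np.set_printoptions(precision=4,suppress=True)
    s=status.sense(); M=R.from_quat(s['eef_rot']).as_matrix(); p=np.array(s['ee_pos'])
    print('t',round(s['t'],2),'tcp',p,'y',M[:,1],'z',M[:,2],'G',p-.019*M[:,2]); print('q',np.array(s['q']),'F',np.array(s['force']),'w',s['gripper_width'],'g',s['grasp_force'])
    return p,M
E
python3 -c "from h import *;st()"
```

```text
t: 5.72
ee_pos: [0.516, -0.333, 0.2232]
eef_rot: [-0.549, 0.743, 0.23, 0.307]
force: [0.2, -0.8, -0.9]
gripper_width: 0.0876
grasp_force: 0.0
t 5.72 tcp [ 0.516  -0.333   0.2232] y [-0.9562  0.2926  0.0041] z [ 0.2046  0.6787 -0.7054] G [ 0.5121 -0.3459  0.2366]
q [-0.7307  0.5208  0.2806 -0.7036 -1.6953  0.4752] F [ 0.2459 -0.8348 -0.8833] w 0.08755147657689143 g 0.0
```

```bash
python3 -m inch '[[[0,1,-30],[0,0,0],1],[[1,1,-40],[0,0,0],1],[[0,1,-40],[0,0,0],1],[[0,0,-40],[0,0,0],1],[[0,0,-30],[0,0,0],1],[[0,0,-15],[0,0,0],1],[[0,0,-8],[0,0,0],1],[[0,0,0],[0,0,0],1],[[0,0,0],[0,0,0],0.2],[[0,0,0],[0,0,0],0.2],[[0,0,0],[0,0,0],0.2],[[0,0,0],[0,0,0],0.2],[[0,0,0],[0,0,0],0.2],[[0,0,0],[0,0,0],0.2]]' 40
python3 -c "from h import *;st()"
```

```text
t: 7.48
ee_pos: [0.5187, -0.3281, 0.0241]
eef_rot: [-0.552, 0.741, 0.227, 0.307]
force: [-0.5, -0.5, 4.5]
gripper_width: 0.0627
grasp_force: 40.0
t 7.47 tcp [ 0.5187 -0.3281  0.0241] y [-0.9576  0.2882 -0.0019] z [ 0.2047  0.6757 -0.7082] G [ 0.5148 -0.3409  0.0376]
q [-0.7225  0.7221  0.1412 -0.7062 -1.4269  0.697 ] F [-0.5291 -0.5217  4.4772] w 0.06274470547111616 g 40.00099718570709
```

```bash
python3 -m inch '[[[0,0,30],[0,0,0],0.2],[[0,0,40],[0,0,0],0.2],[[0,0,40],[0,0,0],0.2],[[0,0,20],[0,0,0],0.2],[[0,0,0],[0,0,0],0.2]]'
python3 - <<'E'
from h import *
p,M=st()
for n in('scene','top'):
    c=cam(n)
    for r in tip_of('cover',n)[:6]:
        P=w(c,r['location']); 
        if np.hypot(*(P-p)[:2])<.08: print(n,r['conf'],P)
    u,v=px(c,p).astype(int); i=c['img'][v-50:v+50,u-60:u+60,::-1]; cv2.imwrite(f'pics/l_{n}.png',i)
a=cv2.imread('pics/l_scene.png');b=cv2.imread('pics/l_top.png'); cv2.imwrite('pics/l.png',cv2.resize(np.hstack([a,b]),(800,333),interpolation=cv2.INTER_CUBIC))
E
```

```text
t: 8.1
ee_pos: [0.519, -0.3283, 0.1557]
eef_rot: [-0.552, 0.741, 0.226, 0.307]
force: [-0.1, 0.8, -2.2]
gripper_width: 0.0623
grasp_force: 40.0
t 8.1 tcp [ 0.519  -0.3283  0.1557] y [-0.9575  0.2883 -0.0045] z [ 0.2063  0.674  -0.7093] G [ 0.5151 -0.3411  0.1691]
q [-0.7209  0.5742  0.2104 -0.6979 -1.5894  0.5574] F [-0.0937  0.799  -2.1531] w 0.0623291471204331 g 39.99975264072418
scene 0.63 [ 0.5136 -0.3454  0.1685]
top 0.82 [ 0.5112 -0.3414  0.162 ]
```

View pics/l.png

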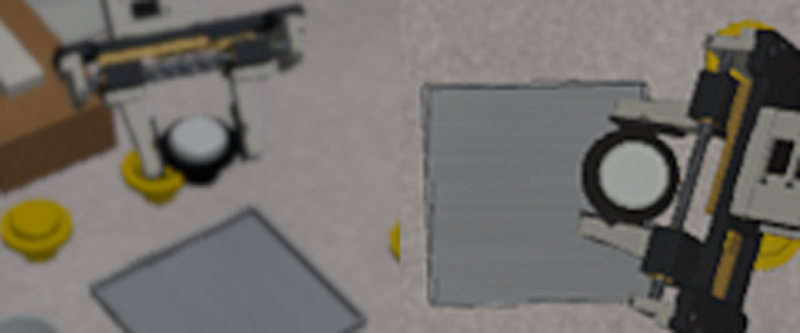

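Run:
```python
from h import *
p,M=st(); G=p-.019*M[:,2]
C={};K={}
for n in('scene','top'):
    c=C[n]=cam(n); g=c['img'].astype(int).min(2); u,v=px(c,[.514,-.342,.178]).astype(int)
    bw=np.zeros(g.shape,np.uint8); bw[v-14:v+15,u-14:u+15]=g[v-14:v+15,u-14:u+15]>110
    nn,l,s,ce=cv2.connectedComponentsWithStats(bw); i=l[v,u]; K[n]=ce[i]; print(n,u,v,i,s[i],ce[i])
W=tri(C['scene'],K['scene'],C['top'],K['top']); print('spigot end',W,'rel G',W-G,'-> flange mid rel G z',(W-G)[2]-.014)
for n in C: print(n,at_z(C[n],*K[n],G[2]+.0095)-G)
```

```text
t 8.3 tcp [ 0.5179 -0.3273  0.1519] y [-0.9575  0.2885  0.0017] z [ 0.2029  0.6774 -0.7071] G [ 0.5141 -0.3401  0.1653]
q [-0.721   0.5792  0.2078 -0.6983 -1.5889  0.5579] F [ 0.4299  0.3431 -2.1586] w 0.06274330988116092 g 39.99961316585541
scene 233 116 1 [219 102  26  27 477] [231.2432 111.6855]
top 415 199 3 [406 191  20  19 302] [415.5596 200.1391]
spigot end [ 0.5151 -0.3403  0.1947] rel G [ 0.001  -0.0002  0.0294] -> flange mid rel G z 0.015373941979999929
scene [-0.0067 -0.0252  0.0095]
top [-0.0007 -0.0025  0.0095]
```

Run:
```python
from h import *
p,M=st(); G=p-.019*M[:,2]
C={};K={}
for n in('scene','top'):
    c=C[n]=cam(n); g=c['img'].astype(int).min(2); u,v=px(c,[.514,-.342,.175]).round().astype(int)
    if n=='scene': print(g[v-14:v+15,u-14:u+15])
    for th in(120,130,140,150):
        bw=(g>th).astype(np.uint8); bw[:v-14]=0;bw[v+15:]=0;bw[:,:u-14]=0;bw[:,u+15:]=0
        nn,l,s,ce=cv2.connectedComponentsWithStats(bw,connectivity=4); i=l[v,u]; K[n,th]=ce[i]; print(n,th,s[i],ce[i],at_z(c,*ce[i],G[2]+.0095)-G)
for th in(120,130,140,150): print(tri(C['scene'],K['scene',th],C['top'],K['top',th])-G)
```

```text
t 8.4 tcp [ 0.5181 -0.3275  0.152 ] y [-0.9575  0.2884  0.0015] z [ 0.2029  0.6773 -0.7072] G [ 0.5142 -0.3403  0.1654]
q [-0.721   0.5792  0.2083 -0.6981 -1.5891  0.5578] F [-0.1455 -0.5271 -1.7307] w 0.06262737038482184 g 39.999820590019226
[[131 133 135 137 137 137 137 137 139 139 139 140 140 139 138 137 137 138
  138 139 138 137 135 126 104  92 114 129 132]
 [135 136 139 139 138 137 137 138 138 138 138 139 140 139 138 137 138 138
  139 139 139 138 137 133 115  92 109 129 133]
 [134 137 139 139 138 136 136 136 136 137 138 138 139 138 138 137 136 137
  138 138 138 137 137 135 121  95 105 127 133]
 [134 137 138 138 138 136 136 135 134 135 135 137 138 138 137 136 135 136
  136 136 136 135 136 135 121  96 101 126 133]
 [136 138 138 138 139 139 138 136 134 134 135 138 139 137 137 135 135 135
  135 136 136 136 136 133 116  86  93 123 133]
 [138 139 139 140 141 141 141 138 136 136 137 138 139 138 137 135 135 135
  135 136 137 136 135 128 105  69  80 114 131]
 [139 139 138 139 140 140 140 139 138 138 138 138 138 138 137 136 135 135
  135 135 135 136 134 125  97  58  68 105 128]
 [138 139 
[... 2684 characters left out ...]
 [232.4553 111.1026] [-0.0107 -0.0251  0.0095]
scene 130 [220 103  24  20 341] [232.1789 110.7918] [-0.0107 -0.0266  0.0095]
scene 140 [228 112  14  11 111] [234.6757 117.2072] [-0.0032 -0.001   0.0095]
scene 150 [     0      0    560    420 235187] [279.5025 209.505 ] [0.0715 0.3241 0.0095]
top 120 [406 191  20  19 295] [415.7627 200.0475] [-0.0007 -0.0027  0.0095]
top 130 [407 191  19  19 282] [415.8511 200.1064] [-0.0008 -0.0029  0.0095]
top 140 [407 191  19  19 270] [415.7852 199.9185] [-0.0004 -0.0028  0.0095]
top 150 [408 192  17  17 235] [416.0128 200.0383] [-0.0007 -0.0033  0.0095]
[-0.0004  0.0015  0.0321]
[-0.0002  0.0012  0.0329]
[-0.0017 -0.0014  0.0105]
[-0.0322 -0.0057 -0.322 ]
```

```bash
python3 -m inch '[[[0,0,20],[0,0,0],0.2],[[1,20,0],[-8,2.4,0],0.2],[[1,20,0],[-8,2.4,0],0.2],[[1,20,0],[-8,2.4,0],0.2],[[1,20,0],[-8,2.4,0],0.2],[[1,20,0],[-8,2.4,0],0.2],[[1,20,0],[-8,2.4,0],0.2],[[1,20,0],[-8,2.4,0],0.2],[[0,20,0],[-8,2.4,0],0.2],[[0,20,0],[-8,2.4,0],0.2],[[0,7,0],[-8,2.4,0],0.2],[[0,0,0],[-6,1.8,0],0.2],[[0,0,0],[0,0,0],0.2],[[0,0,0],[0,0,0],0.2]]'
python3 - <<'E'
from h import *
p,M=st()
r=np.array([.287,.958,0]); f=np.array([.958,-.287,0]); print('r',M.T@r,'ry',np.degrees(np.arctan2(M[2,2],-M[:,2]@r)))
G=p-.019*M[:,2]
I=[]
for n in('scene','top'):
    c=cam(n)
    for q in tip_of('cover',n)[:6]:
        P=w(c,q['location']); 
        if np.hypot(*(P-p)[:2])<.08: d=P-G; print(n,q['conf'],P,'relG r,f,z',d@r,d@f,d[2])
    u,v=px(c,G).astype(int); I.append(c['img'][v-40:v+40,u-50:u+50,::-1])
cv2.imwrite('pics/m.png',cv2.resize(np.hstack(I),(800,320),interpolation=cv2.INTER_CUBIC))
E
```

```text
t: 10.25
ee_pos: [0.5258, -0.1407, 0.1742]
eef_rot: [-0.552, 0.742, -0.228, -0.304]
force: [0.6, 0.0, -1.8]
gripper_width: 0.0629
grasp_force: 40.0
t 10.25 tcp [ 0.5258 -0.1407  0.1742] y [-0.9579  0.287  -0.0024] z [-0.2002 -0.6744 -0.7107] G [ 0.5296 -0.1279  0.1877]
q [ 0.4543  0.3953 -0.5391  0.5718 -1.2779 -1.0994] F [ 0.5698  0.0088 -1.7785] w 0.0629091714276038 g 39.999677538871765
r [-0.7107 -0.     -0.7036] ry -45.28780891827552
top 0.65 [ 0.5268 -0.1317  0.1883] relG r,f,z -0.004462744688483171 -0.0016071575671491882 0.0006383971810494105
```

View pics/m.png

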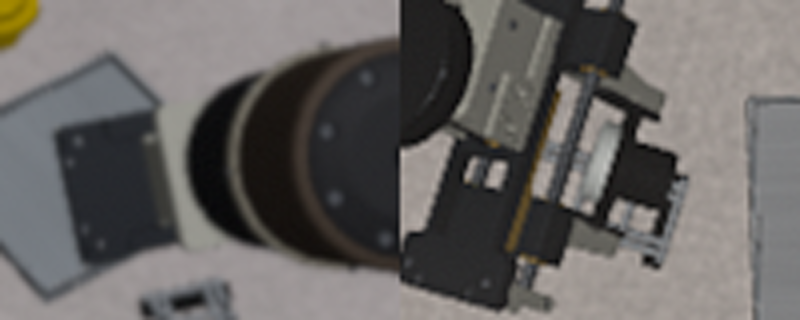

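Run:
```python
from h import *
p,M=st(); r=np.array([.287,.958,0]); f=np.array([.958,-.287,0]); G=p-.019*M[:,2]
c=cam('top'); g=cv2.cvtColor(c['img'],cv2.COLOR_RGB2GRAY).astype(np.float32)
# knob top surface at height G+~16mm(+2); spigot top at +22; flange top at +32
for name,h,fo,rng in(('knob',.018,(-6,7),(-50,0)),('spigot',.022,(-6,7),(-10,25)),('flange',.034,(-6,7),(-20,15))):
    print(name)
    out=[]
    for s in range(*rng):
        v=[]
        for k in range(*fo,3):
            u=px(c,G+r*s/1000+f*k/1000+[0,0,h]).astype(np.float32); v.append(cv2.getRectSubPix(g,(1,1),(float(u[0]),float(u[1])))[0,0])
        out.append(f'{s}:{np.mean(v):.0f}')
    print(' '.join(out))
```

```text
t 10.45 tcp [ 0.5255 -0.1413  0.1744] y [-0.9577  0.2876 -0.0027] z [-0.2006 -0.6747 -0.7103] G [ 0.5293 -0.1285  0.1879]
q [ 0.4535  0.3948 -0.5398  0.5724 -1.2781 -1.0997] F [ 0.4123  0.4679 -1.4319] w 0.0622646998486895 g 39.999836683273315
knob
-50:154 -49:154 -48:153 -47:154 -46:153 -45:148 -44:139 -43:128 -42:116 -41:113 -40:113 -39:110 -38:98 -37:85 -36:77 -35:57 -34:38 -33:32 -32:33 -31:34 -30:35 -29:35 -28:35 -27:35 -26:35 -25:35 -24:35 -23:35 -22:35 -21:35 -20:34 -19:34 -18:34 -17:34 -16:34 -15:34 -14:34 -13:33 -12:33 -11:34 -10:34 -9:35 -8:35 -7:34 -6:31 -5:30 -4:33 -3:52 -2:87 -1:124
spigot
-10:34 -9:34 -8:35 -7:34 -6:32 -5:30 -4:32 -3:49 -2:81 -1:119 0:151 1:172 2:177 3:174 4:173 5:171 6:169 7:162 8:151 9:139 10:128 11:124 12:130 13:136 14:137 15:134 16:124 17:105 18:78 19:58 20:54 21:62 22:69 23:70 24:72
flange
-20:34 -19:34 -18:34 -17:34 -16:34 -15:34 -14:34 -13:34 -12:33 -11:33 -10:33 -9:34 -8:34 -7:34 -6:33 -5:30 -4:29 -3:39 -2:66 -1:106 0:140 1:166 2:175 3:173 4:171 5:170 6:168 7:163 8:153 9:141 10:131 11:128 12:133 13:139 14:141
```

Run:
```python
from h import *
from scipy.optimize import minimize
c=cam('top'); g=cv2.cvtColor(cv2.imread('pics/top0.png'),cv2.COLOR_BGR2GRAY).astype(np.float32)
s=np.arange(-66,67,1.)
for th in(72.3,73.3,74.3):
    t=np.radians(th); r=np.array([np.cos(t),np.sin(t),0]); f=np.array([r[1],-r[0],0])
    for h in(.014,):
        out=[]
        for k in s:
            v=[]
            for j in range(-9,10,3):
                u=px(c,np.array([.528,-.132,h])+r*k/1000+f*j/1000); v.append(cv2.getRectSubPix(g,(1,1),(float(u[0]),float(u[1])))[0,0])
            out.append(np.mean(v))
        out=np.array(out)
        # matched comb at -24,-8,8,24
        sc={d:sum(np.interp([x+d for x in(-24,-8,8,24)],s,out))-sum(np.interp([x+d for x in(-16,0,16)],s,out))*4/3 for d in np.arange(-7,7.1,.5)}
        b=max(sc,key=sc.get); print(th,'best d',b,sc[b])
        if th==73.3: print(' '.join(f'{int(a)}:{o:.0f}' for a,o in zip(s,out)))
# lateral
t=np.radians(73.3); r=np.array([np.cos(t),np.sin(t),0]); f=np.array([r[1],-r[0],0])
o=[]
for j in range(-45,46,1):
    v=[]
    for k in(-16,0,16):
        u=px(c,np.array([.528,-.132,.01])+r*k/1000+f*j/1000); v.append(cv2.getRectSubPix(g,(1,1),(float(u[0]),float(u[1])))[0,0])
    o.append(f'{j}:{np.mean(v):.0f}')
print('lat',' '.join(o))
```

```text
72.3 best d 7.0 139.42711639404297
73.3 best d 7.0 138.0487340291341
-66:119 -65:118 -64:117 -63:116 -62:116 -61:116 -60:117 -59:118 -58:118 -57:114 -56:107 -55:99 -54:91 -53:87 -52:88 -51:89 -50:82 -49:65 -48:45 -47:31 -46:23 -45:23 -44:29 -43:42 -42:61 -41:82 -40:100 -39:112 -38:117 -37:118 -36:117 -35:117 -34:118 -33:118 -32:118 -31:118 -30:116 -29:111 -28:104 -27:95 -26:88 -25:85 -24:88 -23:95 -22:100 -21:105 -20:110 -19:115 -18:117 -17:117 -16:117 -15:116 -14:114 -13:110 -12:103 -11:95 -10:88 -9:84 -8:88 -7:95 -6:101 -5:106 -4:112 -3:116 -2:119 -1:119 0:119 1:119 2:117 3:112 4:105 5:96 6:87 7:84 8:88 9:95 10:101 11:106 12:112 13:117 14:120 15:120 16:120 17:119 18:117 19:112 20:105 21:96 22:87 23:84 24:88 25:95 26:102 27:107 28:112 29:117 30:119 31:119 32:118 33:117 34:117 35:118 36:119 37:120 38:121 39:119 40:113 41:101 42:81 43:56 44:34 45:24 46:25 47:30 48:39 49:54 50:69 51:82 52:92 53:98 54:102 55:106 56:111 57:116 58:119 59:119 60:118 61:118 62:118 63:118 64:117 65:117 66:117
74.3 best d 7.0 137.00720469156903
lat -45:118 -44:118 -43:117 -42:117 -41:117 -40:117 -39:117 -38:117 -37:118 -36:118 -35:118 -34:118 -33:118 -32:118 -31:118 -30:119 -29:119 -28:120 -27:120 -26:120 -25:113 -24:106 -23:101 -22:98 -21:96 -20:92 -19:88 -18:85 -17:86 -16:87 -15:90 -14:92 -13:94 -12:93 -11:92 -10:94 -9:103 -8:112 -7:118 -6:120 -5:121 -4:121 -3:121 -2:120 -1:120 0:120 1:120 2:120 3:120 4:121 5:120 6:120 7:120 8:120 9:121 10:123 11:124 12:119 13:110 14:102 15:98 16:96 17:94 18:89 19:84 20:83 21:86 22:90 23:91 24:90 25:90 26:92 27:97 28:103 29:109 30:115 31:117 32:117 33:118 34:118 35:119 36:119 37:119 38:119 39:119 40:118 41:117 42:117 43:116 44:116 45:116
```

```bash
python3 -m inch '[[[1.5,0,-30],[0,0,0],0.2],[[0,0,-40],[0,0,0],0.2],[[0,0,-35],[0,0,0],0.2],[[0,0,-15],[0,0,0],0.2],[[0,0,-8],[0,0,0],0.2],[[0,0,-6],[0,0,0],0.2],[[0,0,-5],[0,0,0],0.2],[[0,0,-3],[0,0,0],0.2],[[0,0,0],[0,0,0],0.2]]'
python3 -c "from h import *;st()"
```

```text
t: 11.68
ee_pos: [0.5271, -0.1408, 0.0317]
eef_rot: [-0.552, 0.741, -0.228, -0.306]
force: [0.5, -0.0, -1.4]
gripper_width: 0.0627
grasp_force: 40.0
t 11.68 tcp [ 0.5271 -0.1408  0.0317] y [-0.9582  0.2862 -0.0012] z [-0.2011 -0.6761 -0.7088] G [ 0.5309 -0.128   0.0452]
q [ 0.4363  0.5864 -0.6546  0.6656 -1.025  -1.285 ] F [ 0.5469 -0.0296 -1.4258] w 0.0626988354973292 g 40.00001013278961
```

```bash
python3 -m inch '[[[0,0,-1.5],[0,0,0],0.2],[[0,0,-1.5],[0,0,0],0.2],[[0,0,-1],[0,0,0],0.2],[[0,0,0],[0,0,0],0.2]]'
python3 -m inch '[[[0,0,-1],[0,0,0],0.2],[[0,0,-1],[0,0,0],0.2],[[0,0,0],[0,0,0],0.2]]'
```

```text
t: 12.18
ee_pos: [0.5269, -0.1409, 0.0275]
eef_rot: [-0.552, 0.741, -0.228, -0.306]
force: [-0.1, 0.6, -1.2]
gripper_width: 0.0629
grasp_force: 40.0
t: 12.55
ee_pos: [0.5269, -0.1409, 0.0255]
eef_rot: [-0.552, 0.741, -0.228, -0.306]
force: [-0.7, 0.3, -1.3]
gripper_width: 0.0627
grasp_force: 40.0
```

```bash
python3 -m inch '[[[0,0,-1],[0,0,0],0.2],[[0,0,-1],[0,0,0],0.2],[[0,0,0],[0,0,0],0.2]]'
python3 -m inch '[[[0,0,-1],[0,0,0],0.2],[[0,0,-1],[0,0,0],0.2],[[0,0,0],[0,0,0],0.2]]'
```

```text
t: 12.92
ee_pos: [0.527, -0.1411, 0.0244]
eef_rot: [-0.552, 0.741, -0.229, -0.306]
force: [-1.4, 1.1, 5.7]
gripper_width: 0.0628
grasp_force: 40.0
t: 13.3
ee_pos: [0.527, -0.1416, 0.024]
eef_rot: [-0.551, 0.741, -0.23, -0.307]
force: [-4.0, 3.7, 16.8]
gripper_width: 0.0627
grasp_force: 40.0
```

```bash
python3 -m inch '[[[0,0,1.5],[0,0,0],0.2],[[0,0,0.8],[0,0,0],0.2],[[0,0,0],[0,0,0],0.8],[[0,0,0],[0,0,0],1],[[0,0,0],[0,0,0],1],[[0,0,0],[0,0,0],1],[[3,10,10.5],[0,0,0],1],[[6,20,21],[0,0,0],1],[[6,20,21],[0,0,0],1],[[6,20,21],[0,0,0],1],[[6,20,21],[0,0,0],1],[[0,0,40],[0,0,0],1],[[0,0,40],[0,0,0],1],[[0,0,0],[0,0,0],1]]'
python3 - <<'E'
from h import *
p,M=st()
I=[]
for n in('scene','top'):
    c=cam(n)
    for fn in(search_frame,tip_of):
      for q in fn('cover',n)[:6]:
        P=w(c,q['location']); 
        if np.hypot(*(P-[.529,-.133,.04])[:2])<.06: print(n,fn,q['conf'],P)
    u,v=px(c,[.528,-.15,.04]).astype(int); I.append(c['img'][v-45:v+45,u-60:u+60,::-1])
cv2.imwrite('pics/n.png',cv2.resize(np.hstack(I),(800,300),interpolation=cv2.INTER_CUBIC))
E
```

```text
t: 15.05
ee_pos: [0.5554, -0.0493, 0.2015]
eef_rot: [-0.552, 0.742, -0.229, -0.303]
force: [-0.7, 0.1, -0.6]
gripper_width: 0.0876
grasp_force: 0.0
t 15.05 tcp [ 0.5554 -0.0493  0.2015] y [-0.9585  0.2852 -0.0051] z [-0.1967 -0.6739 -0.7121] G [ 0.5591 -0.0365  0.2151]
q [ 0.5748  0.4379 -0.368   0.4821 -1.4246 -1.1031] F [-0.6732  0.0917 -0.5836] w 0.08758766369295064 g 0.0
scene <function make.<locals>.keyed.<locals>.call at 0x7fa5ce5f9440> 0.35 [ 0.5295 -0.1284  0.0419]
top <function make.<locals>.keyed.<locals>.call at 0x7fa5ce5f9080> 0.75 [ 0.5188 -0.1364  0.0527]
top <function make.<locals>.keyed.<locals>.call at 0x7fa5ce5f9440> 0.56 [ 0.5277 -0.1294  0.0411]
```

View pics/n.png

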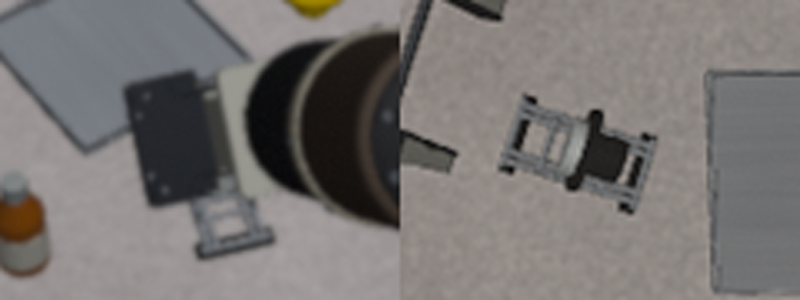

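```bash
python3 -m inch '[[[-3,-10,0],[8,-2.4,0],1],[[-3,-10,0],[8,-2.4,0],1],[[-3,-10,0],[8,-2.4,0],1],[[-3,-10,0],[8,-2.4,0],1],[[-3,-10,0],[8,-2.4,0],1],[[-3,-10,0],[8,-2.4,0],1],[[-3,-10,0],[8,-2.4,0],1],[[-3,-10,0],[8,-2.4,0],1],[[-3,-10,0],[8,-2.4,0],1],[[-3,-7,0],[8,-2.4,0],1],[[0,0,0],[6,-1.8,0],1],[[0,0,0],[0,0,0],1],[[0,0,0],[0,0,0],1]]' 50
python3 -c "from h import *;st()"
```

```text
t: 16.98
ee_pos: [0.5239, -0.148, 0.1979]
eef_rot: [-0.551, 0.742, 0.227, 0.306]
force: [0.1, 0.3, 0.0]
gripper_width: 0.0877
grasp_force: 0.0
t 16.98 tcp [ 0.5239 -0.148   0.1979] y [-0.9574  0.2886 -0.0002] z [ 0.2036  0.675  -0.7091] G [ 0.5201 -0.1608  0.2114]
q [-0.503   0.3504 -0.0349 -0.7691 -1.4402  0.4177] F [0.0676 0.2926 0.0392] w 0.08773456244201326 g 0.0
```

```bash
python3 -m inch '[[[1.3,1.3,-30],[0,0,0],1],[[0,0,-40],[0,0,0],1],[[0,0,-40],[0,0,0],1],[[0,0,-26],[0,0,0],1],[[0,0,-15],[0,0,0],1],[[0,0,-10],[0,0,0],1],[[0,0,0],[0,0,0],1],[[0,0,0],[0,0,0],1]]'
python3 -c "from h import *;st()"
```

```text
t: 17.98
ee_pos: [0.5258, -0.1468, 0.0383]
eef_rot: [-0.552, 0.741, 0.227, 0.307]
force: [0.1, -0.4, 0.2]
gripper_width: 0.0877
grasp_force: 0.0
t 17.98 tcp [ 0.5258 -0.1468  0.0383] y [-0.9576  0.2881 -0.0027] z [ 0.2052  0.6753 -0.7084] G [ 0.5219 -0.1597  0.0518]
q [-0.5121  0.5587 -0.1299 -0.8196 -1.2316  0.648 ] F [ 0.1149 -0.4444  0.2131] w 0.0876776944583266 g 0.0
```

```bash
python3 -m inch '[[[0,0,-1],[0,0,0],0.1],[[0,0,0],[0,0,0],0.1],[[0,0,0],[0,0,0],0.1],[[0,0,0],[0,0,0],0.1],[[0,0,0],[0,0,0],0.1],[[0,0,0],[0,0,0],0.1],[[0,0,0],[0,0,0],0.1],[[0,0,0],[0,0,0],0.1]]' 50
python3 -c "from h import *;st()"
```

```text
t: 18.98
ee_pos: [0.5251, -0.1465, 0.0364]
eef_rot: [-0.551, 0.742, 0.228, 0.307]
force: [-0.2, -0.2, 0.1]
gripper_width: 0.031
grasp_force: 50.0
t 18.98 tcp [ 0.5251 -0.1465  0.0364] y [-0.9576  0.2881 -0.0008] z [ 0.2041  0.6761 -0.708 ] G [ 0.5212 -0.1594  0.0498]
q [-0.5124  0.5616 -0.131  -0.8202 -1.2304  0.6499] F [-0.1725 -0.1555  0.0986] w 0.031004908610161693 g 49.99985933303833
```

```bash
python3 -m inch '[[[0,0,15],[0,0,0],0.1],[[0,0,30],[0,0,0],0.1],[[0,0,40],[0,0,0],0.1],[[0,0,40],[0,0,0],0.1],[[0,0,40],[0,0,0],0.1],[[0,0,40],[0,0,0],0.1],[[0,0,35],[-8,2.4,0],0.1],[[0,0,0],[-8,2.4,0],0.1],[[0,0,0],[-8,2.4,0],0.1],[[0,10,0],[-8,2.4,0],0.1],[[0,10,0],[-8,2.4,0],0.1],[[0,10,0],[-8,2.4,0],0.1],[[0,10,0],[-8,2.4,0],0.1],[[0,10,0],[-8,2.4,0],0.1],[[0,10,0],[-8,2.4,0],0.1],[[0,10,0],[-8,2.4,0],0.1],[[0,10,0],[-6,1.8,0],0.1],[[0,0,0],[0,0,0],0.1]]' 50
python3 -c "from h import *;st()"
```

```text
t: 21.22
ee_pos: [0.5254, -0.0651, 0.2753]
eef_rot: [-0.553, 0.74, -0.229, -0.307]
force: [-0.8, -0.3, -0.5]
gripper_width: 0.0312
grasp_force: 50.0
t 21.23 tcp [ 0.5254 -0.0651  0.2753] y [-0.9587  0.2844  0.0003] z [-0.2014 -0.6781 -0.7068] G [ 0.5292 -0.0522  0.2888]
q [ 0.5818  0.3274 -0.3584  0.4736 -1.5418 -1.0479] F [-0.8046 -0.2623 -0.4661] w 0.031203155162644342 g 49.99983251094818
```

```bash
python3 -m inch '[[[1,12,0],[0,0,2.7],0.1],[[1,24,0],[0,0,2.7],0.1],[[1,24,0],[0,0,2.7],0.1],[[1,24,0],[0,0,2.7],0.1],[[1,24,0],[0,0,2.7],0.1],[[1,24,0],[0,0,2.7],0.1],[[1,24,0],[0,0,2.7],0.1],[[1,24,0],[0,0,2.7],0.1],[[1,24,0],[0,0,2.7],0.1],[[1,24,0],[0,0,2.7],0.1],[[1,24,0],[0,0,2.7],0.1],[[1,24,0],[0,0,2.7],0.1],[[1,24,0],[0,0,2.7],0.1],[[1,24,0],[0,0,2.7],0.1],[[1,24,0],[0,0,2.7],0.1],[[1,24,0],[0,0,2.7],0.1],[[1,24,0],[0,0,2.7],0.1],[[0,24,-10],[0,0,2.7],0.1],[[0,15,-20],[0,0,0],0.1],[[0,0,0],[0,0,0],0.1]]'
python3 - <<'E'
from h import *
p,M=st(); h=M[:,2]*[1,1,0]; h/=np.linalg.norm(h); O=p-.0056*h-[0,0,.0175]; print('pred origin',O)
I=[]
for n in('scene','top'):
    c=cam(n)
    for t,gs in(('cover',O),('port_seat',[.5393,.3755,.118])):
      for q in tip_of(t,n)[:6]:
        P=w(c,q['location']); 
        if np.hypot(*(P-gs)[:2])<.05: print(n,t,q['conf'],P)
    u,v=px(c,O).astype(int); v0=max(v-45,0);u0=max(u-60,0); I.append(c['img'][v0:v0+90,u0:u0+120,::-1])
cv2.imwrite('pics/o.png',cv2.resize(np.hstack(I),(800,300),interpolation=cv2.INTER_CUBIC))
E
```

```text
t: 23.72
ee_pos: [0.5417, 0.3686, 0.2434]
eef_rot: [0.808, -0.448, 0.334, 0.187]
force: [-0.5, -1.2, -1.5]
gripper_width: 0.031
grasp_force: 50.0
t 23.73 tcp [0.5417 0.3686 0.2434] y [-0.8484 -0.5293  0.0028] z [ 0.3725 -0.6008 -0.7073] G [0.5346 0.38   0.2568]
q [ 1.1995  0.4817 -0.2332  0.6076 -1.4275 -0.9109] F [-0.4719 -1.2177 -1.5168] w 0.030961981261854073 g 49.999730587005615
pred origin [0.5388 0.3733 0.2259]
scene port_seat 0.94 [0.5383 0.3717 0.1217]
top cover 0.97 [0.5373 0.3717 0.2264]
top port_seat 0.56 [0.5386 0.3736 0.1208]
```

View pics/o.png

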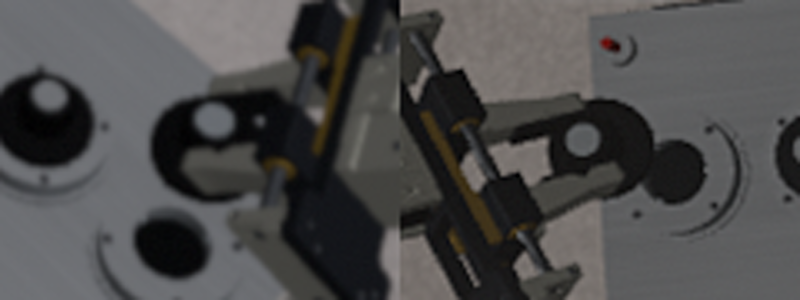

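Run:
```python
from h import *
p,M=st(); h=M[:,2]*[1,1,0]; h/=np.linalg.norm(h); O=p-.0056*h-[0,0,.0175]; D=O+[0,0,.034]; print('pred disc',D)
C={};K={}
for n in('scene','top'):
    c=C[n]=cam(n); g=c['img'].astype(int).max(2); u,v=px(c,D).round().astype(int)
    for th in(80,100):
        bw=(g>th).astype(np.uint8); bw[:v-9]=0;bw[v+10:]=0;bw[:,:u-9]=0;bw[:,u+10:]=0
        nn,l,s,ce=cv2.connectedComponentsWithStats(bw,connectivity=4); i=l[v,u]; K[n]=ce[i]; print(n,th,i,s[i],ce[i],'off mm',1000*(at_z(c,*ce[i],D[2])-D))
T=tri(C['scene'],K['scene'],C['top'],K['top']); print('tri',T,1000*(T-D))
# seen port ring in old top & scene pictures: collar outer? hole ellipse
for n in('scene','top'):
    g=cv2.cvtColor(cv2.imread(f'pics/{n}0.png'),cv2.COLOR_BGR2GRAY); c=C[n]; u,v=px(c,[.5393,.3755,.118]).round().astype(int)
    for th in(40,60,75):
        bw=(g<th).astype(np.uint8); bw[:v-15]=0;bw[v+16:]=0;bw[:,:u-15]=0;bw[:,u+16:]=0
        nn,l,s,ce=cv2.connectedComponentsWithStats(bw); i=l[v,u]; ct,_=cv2.findContours((l==i).astype(np.uint8),cv2.RETR_EXTERNAL,cv2.CHAIN_APPROX_NONE); e=cv2.fitEllipse(ct[0]); print(n,th,s[i],e,at_z(c,*e[0],.118))
```

```text
t 24.02 tcp [0.5425 0.368  0.2468] y [-0.8488 -0.5288 -0.0016] z [ 0.3739 -0.5979 -0.709 ] G [0.5354 0.3794 0.2603]
q [ 1.1981  0.4766 -0.232   0.6086 -1.4283 -0.9101] F [ 0.6491 -0.168  -1.6896] w 0.030942299028344524 g 49.999582171440125
pred disc [0.5396 0.3728 0.2633]
scene 80 2 [416 302  11  10  83] [420.7831 306.5422] off mm [-0.4793 -2.1847  0.    ]
scene 100 2 [416 303  10   8  61] [420.6721 306.541 ] off mm [-0.3151 -2.2964  0.    ]
top 80 1 [ 68 170   9  10  65] [ 72.1231 174.3385] off mm [ 1.9085 -3.1522  0.    ]
top 100 0 [     0      0    560    420 235195] [279.5045 209.5007] off mm [ -59.3895 -422.2635    0.    ]
tri [ 0.4243  0.1097 -0.0833] [-115.2448 -263.1015 -346.6602]
scene 40 [398 338  21  17 288] ((408.04644775390625, 345.7785339355469), (15.872117042541504, 21.015823364257812), 110.57787322998047) [0.5402 0.3776 0.118 ]
scene 60 [397 336  23  20 347] ((408.22845458984375, 345.3058776855469), (18.33238983154297, 22.263471603393555), 111.95503234863281) [0.5392 0.377  0.118 ]
scene 75 [397 335  23  21 385] ((408.23492431640625, 344.94659423828125), (19.634424209594727, 23.060457229614258), 116.31476593017578) [0.5387 0.3764 0.118 ]
top 40 [ 91 175  19  19 260] ((100.02376556396484, 184.15237426757812), (16.58214569091797, 18.18030548095703), 29.89684295654297) [0.5396 0.3723 0.118 ]
top 60 [ 90 175  20  19 290] ((99.71373748779297, 184.22384643554688), (17.859766006469727, 18.846391677856445), 52.22636413574219) [0.5394 0.3731 0.118 ]
top 75 [ 90 175  20  20 313] ((99.57665252685547, 184.19703674316406), (18.866071701049805, 19.395465850830078), 62.68587875366211) [0.5395 0.3734 0.118 ]
```

```bash
python3 -m inch '[[[-1,3,-10],[-3.8,-2.4,0],0.1],[[0,0,-25],[0,0,0],0.1],[[0,0,-25],[0,0,0],0.1],[[0,0,-17],[0,0,0],0.1],[[0,0,-8],[0,0,0],0.1],[[0,0,0],[0,0,0],0.1],[[0,0,0],[0,0,0],0.1]]'
python3 - <<'E'
from h import *
p,M=st(); h=M[:,2]*[1,1,0]; h/=np.linalg.norm(h); O=p-.0042*h-[0,0,.0179]; D=O+[0,0,.034]; print('pred O',O)
I=[]
for n in('scene','top'):
    c=cam(n); g=c['img'].astype(int).max(2); u,v=px(c,D).round().astype(int)
    bw=(g>85).astype(np.uint8); bw[:v-9]=0;bw[v+10:]=0;bw[:,:u-9]=0;bw[:,u+10:]=0
    nn,l,s,ce=cv2.connectedComponentsWithStats(bw,connectivity=4); i=l[v,u]; print(n,i,s[i],'disc',at_z(c,*ce[i],D[2]))
    for q in tip_of('cover',n)[:6]:
        P=w(c,q['location']); 
        if np.hypot(*(P-O)[:2])<.05: print(n,q['conf'],P)
    I.append(c['img'][v-28:v+32,max(u-40,0):max(u-40,0)+80,::-1])
cv2.imwrite('pics/p.png',cv2.resize(np.hstack(I),(800,300),interpolation=cv2.INTER_CUBIC))
E
```

```text
t: 25.0
ee_pos: [0.5415, 0.3718, 0.1621]
eef_rot: [0.794, -0.441, 0.365, 0.201]
force: [-0.2, -0.9, -1.5]
gripper_width: 0.0311
grasp_force: 50.0
t 25.0 tcp [0.5415 0.3718 0.1621] y [-0.8483 -0.5295 -0.0025] z [ 0.403  -0.6425 -0.6518] G [0.5339 0.384  0.1745]
q [ 1.2152  0.5854 -0.3204  0.6658 -1.3409 -1.0475] F [-0.2079 -0.8691 -1.4942] w 0.031098519231657094 g 49.99958038330078
pred O [0.5393 0.3753 0.1442]
scene 2 [410 326  10   9  69] disc [0.5374 0.3757 0.1782]
scene 0.58 [0.5402 0.3776 0.1442]
top 1 [ 84 177   8   8  51] disc [0.5398 0.3746 0.1782]
top 0.92 [0.5372 0.3776 0.1442]
```

View pics/p.png

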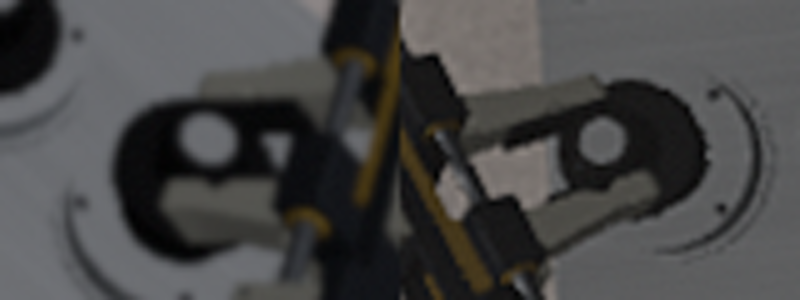

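```bash
python3 -m inch '[[[0,0,-6],[0,0,0],0.1],[[0,0,-5],[0,0,0],0.1],[[0,0,-3],[0,0,0],0.1],[[0,0,0],[0,0,0],0.1]]'
python3 -m inch '[[[0,0,-3],[0,0,0],0.1],[[0,0,-2],[0,0,0],0.1],[[0,0,0],[0,0,0],0.1]]'
```

```text
t: 25.7
ee_pos: [0.5412, 0.3713, 0.147]
eef_rot: [0.794, -0.441, 0.365, 0.202]
force: [0.8, -0.6, -1.4]
gripper_width: 0.0306
grasp_force: 50.0
t: 26.08
ee_pos: [0.5413, 0.3714, 0.1422]
eef_rot: [0.794, -0.441, 0.365, 0.202]
force: [0.2, -0.7, -1.4]
gripper_width: 0.0308
grasp_force: 50.0
```

```bash
python3 -m inch '[[[0,0,-1],[0,0,0],0.1],[[0,0,-1],[0,0,0],0.1],[[0,0,0],[0,0,0],0.1]]'
python3 -m inch '[[[0,0,-1],[0,0,0],0.1],[[0,0,-1],[0,0,0],0.1],[[0,0,0],[0,0,0],0.1]]'
```

```text
t: 26.45
ee_pos: [0.5414, 0.3715, 0.1406]
eef_rot: [0.794, -0.441, 0.366, 0.202]
force: [0.5, -0.6, 1.0]
gripper_width: 0.031
grasp_force: 50.0
t: 26.82
ee_pos: [0.5414, 0.3713, 0.1388]
eef_rot: [0.794, -0.441, 0.366, 0.202]
force: [1.3, -1.2, 3.6]
gripper_width: 0.0311
grasp_force: 50.0
```

```bash
python3 -m inch '[[[0,0,-1],[0,0,0],0.1],[[0,0,-1],[0,0,0],0.1],[[0,0,0],[0,0,0],0.1]]'
python3 -m inch '[[[0,0,-1],[0,0,0],0.1],[[0,0,-1],[0,0,0],0.1],[[0,0,0],[0,0,0],0.1]]'
```

```text
t: 27.2
ee_pos: [0.5415, 0.3715, 0.1367]
eef_rot: [0.794, -0.441, 0.366, 0.202]
force: [0.9, -0.9, 3.3]
gripper_width: 0.0308
grasp_force: 50.0
t: 27.58
ee_pos: [0.5413, 0.3716, 0.1351]
eef_rot: [0.794, -0.441, 0.366, 0.202]
force: [-1.5, 0.4, 7.5]
gripper_width: 0.0312
grasp_force: 50.0
```

```bash
python3 -m inch '[[[0,0,-1],[0,0,0],0.1],[[0,0,-1],[0,0,0],0.1],[[0,0,0],[0,0,0],0.1]]'
python3 -m inch '[[[0,0,-1],[0,0,0],0.1],[[0,0,-1],[0,0,0],0.1],[[0,0,0],[0,0,0],0.1]]'
python3 -c "from h import *;st()"
```

```text
t: 27.95
ee_pos: [0.5413, 0.3716, 0.135]
eef_rot: [0.794, -0.441, 0.367, 0.202]
force: [-6.3, -0.1, 16.1]
gripper_width: 0.031
grasp_force: 50.0
t: 28.32
ee_pos: [0.5413, 0.3716, 0.135]
eef_rot: [0.794, -0.441, 0.368, 0.202]
force: [-12.0, 0.3, 25.7]
gripper_width: 0.0311
grasp_force: 50.0
t 28.32 tcp [0.5413 0.3716 0.135 ] y [-0.848  -0.53   -0.0036] z [ 0.4058 -0.6448 -0.6477] G [0.5336 0.3839 0.1473]
q [ 1.2152  0.6151 -0.3437  0.6779 -1.3036 -1.083 ] F [-11.994    0.3452  25.7123] w 0.031149144228860275 g 50.026935338974
```

```bash
python3 -m inch '[[[0,0,2],[0,0,0],0.1],[[0,0,1.5],[0,0,0],0.1],[[0,0,0],[0,0,0],0.6],[[0,0,0],[0,0,0],1],[[0,0,0],[0,0,0],1],[[-4,6.5,6.5],[0,0,0],1],[[-8,13,13],[0,0,0],1],[[-16,26,26],[0,0,0],1],[[-16,26,26],[0,0,0],1],[[-16,24,24],[0,0,0],1],[[0,0,10],[8.4,5.3,0],0],[[0,0,0],[8.4,5.3,0],0],[[0,0,0],[8.4,5.3,0],0],[[0,0,0],[8.4,5.3,0],0],[[0,0,0],[8.4,5.3,0],0],[[15,-20,0],[0,0,0],0],[[20,-32,0],[0,0,0],0],[[22,-39,0],[0,0,0],0],[[0,0,0],[0,0,0],0],[[0,0,0],[0,0,0],0]]'
python3 - <<'E'
from h import *
p,M=st()
I=[]
for n in('scene','top'):
    c=cam(n); g=c['img'].astype(int).max(2); D=[.539,.375,.152]; u,v=px(c,D).round().astype(int)
    for q in tip_of('cover',n)[:6]:
        P=w(c,q['location']); 
        if np.hypot(*(P-D)[:2])<.05: print(n,q['conf'],P)
    I.append(c['img'][v-30:v+30,max(u-40,0):max(u-40,0)+80,::-1])
cv2.imwrite('pics/r.png',cv2.resize(np.hstack(I),(800,300),interpolation=cv2.INTER_CUBIC))
E
```

```text
t: 30.82
ee_pos: [0.5382, 0.376, 0.239]
eef_rot: [0.875, -0.485, -0.002, 0.001]
force: [-0.3, -0.3, -0.7]
gripper_width: 0.0007
grasp_force: 0.0
t 30.82 tcp [0.5382 0.376  0.239 ] y [-0.8477 -0.5305  0.0041] z [-0.0051  0.0003 -1.    ] G [0.5383 0.376  0.258 ]
q [ 0.9037  0.3239 -0.0084 -0.0044 -1.2413 -0.3431] F [-0.3021 -0.3247 -0.7341] w 0.0006944246836164403 g 0.0
scene 0.8 [0.5349 0.3742 0.1184]
top 0.82 [0.5371 0.3762 0.1168]
```

View pics/r.png

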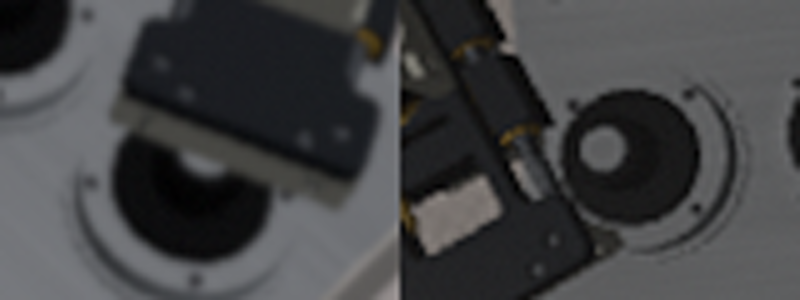

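```bash
python3 -m inch '[[[0,0,-30],[0,0,0],0],[[0,0,-30],[0,0,0],0],[[0,0,-18],[0,0,0],0],[[0,0,-5],[0,0,0],0],[[0,0,0],[0,0,0],0]]'
python3 -m inch '[[[0,0,-2],[0,0,0],0],[[0,0,-2],[0,0,0],0],[[0,0,-1],[0,0,0],0],[[0,0,0],[0,0,0],0]]'
```

```text
t: 31.65
ee_pos: [0.5385, 0.3763, 0.1568]
eef_rot: [0.875, -0.485, -0.003, -0.0]
force: [-0.6, 1.0, 0.0]
gripper_width: 0.0005
grasp_force: 0.0
t: 32.15
ee_pos: [0.5385, 0.3761, 0.1524]
eef_rot: [0.875, -0.485, -0.003, -0.001]
force: [-2.4, -0.2, 5.6]
gripper_width: 0.0001
grasp_force: 2.7
```

Contact is at 0.152, the height the knob has when home. I'll press to 20–30 N and see if it gives.

```bash
python3 -m inch '[[[0,0,-2],[0,0,0],0],[[0,0,-2],[0,0,0],0],[[0,0,0],[0,0,0],0]]'
python3 -m inch '[[[0,0,-1],[0,0,0],0],[[0,0,0],[0,0,0],0]]'
python3 -m inch '[[[0,0,4],[0,0,0],0],[[0,0,20],[0,0,0],0],[[0,0,40],[0,0,0],0],[[0,0,40],[0,0,0],0],[[-30,-40,20],[0,0,0],0],[[-40,-40,0],[0,0,0],0],[[-40,-40,0],[0,0,0],0],[[-40,-40,0],[0,0,0],0],[[0,0,0],[0,0,0],0]]'
python3 - <<'E'
from h import *
I=[]
for n in('scene','top'):
    c=cam(n); D=[.539,.375,.12]; u,v=px(c,D).round().astype(int)
    for q in tip_of('cover',n)[:6]:
        P=w(c,q['location']); 
        if np.hypot(*(P-D)[:2])<.05: print(n,q['conf'],P)
    for t in('reagent','sample','beaker'): print(n,t,[w(c,q['location']) for q in tip_of(t,n)[:1]])
    I.append(c['img'][v-60:v+40,max(u-80,0):max(u-80,0)+133,::-1])
cv2.imwrite('pics/s.png',cv2.resize(np.hstack(I),(800,300),interpolation=cv2.INTER_CUBIC))
E
```

```text
t: 32.52
ee_pos: [0.5386, 0.3761, 0.1522]
eef_rot: [0.875, -0.484, -0.002, -0.001]
force: [-12.1, -3.7, 27.7]
gripper_width: 0.0008
grasp_force: 13.8
t: 32.78
ee_pos: [0.5386, 0.3761, 0.1521]
eef_rot: [0.875, -0.484, -0.002, -0.002]
force: [-14.6, -5.8, 33.2]
gripper_width: 0.0002
grasp_force: 16.5
t: 33.9
ee_pos: [0.3862, 0.2136, 0.2713]
eef_rot: [0.875, -0.485, -0.003, -0.001]
force: [0.5, 0.2, 0.2]
gripper_width: -0.0
grasp_force: 0.0
scene 0.89 [0.53833477 0.37445991 0.11810391]
scene reagent [array([ 0.71028717, -0.00336307,  0.0034369 ])]
scene sample [array([ 0.68241181, -0.16509433, -0.00266255])]
scene beaker [array([ 0.70321761, -0.31176065,  0.00324597])]
top 0.98 [0.53756942 0.37598313 0.11789301]
top reagent [array([ 0.71587912, -0.00293432, -0.00395247])]
top sample [array([ 0.68707028, -0.16922695, -0.00333362])]
top beaker [array([0.53856087, 0.37333414, 0.11641655])]
```

View pics/s.png

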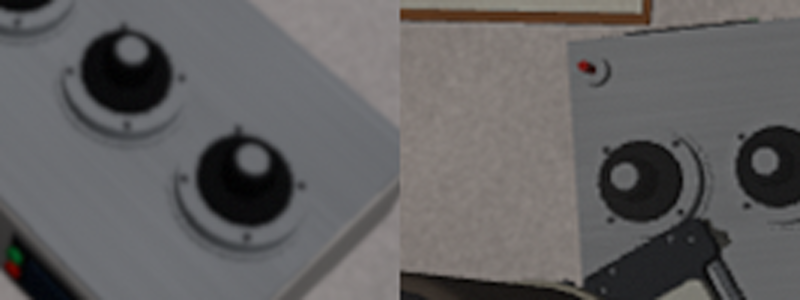

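The cover sits like its fixed neighbours, knob up, with its origin at z = 0.118. It held against 33 N, and the reagent and sample bottles and the beaker are where they were.

```bash
python3 -c "from station import env; print(env.sign_off())"
```

```text
the job is handed in; nothing more can be done
None
```

The cover is turned over and closes the port: knob up, pressed past the catch, and home on the collar. The knob end stopped at 152 mm and did not move under 33 N. The job was handed in at about 34 s, and the bottles and beaker are where they stood.

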